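Set up a graphite mould in the screw press

TASK

Set up the mould press for the next glass pressing: first push the loose graphite mould block along its channel until it sits against the end stop, then push the spring cotter in through the pin post until it snaps fully home. Finally wind the press's bar knob clockwise, following it down as it sinks, until its sprung foot holds the block firmly (the screw all the way down to its stop, or nearly so), let go, and leave the other things on the bench undisturbed.

Things in the scene. Friction and masses are not known exactly. Their poses are not given: they have to be found in the camera images.
- press: Mould press, a steel and aluminium fixture fixed to the table: a channel closed at one end, bridged by a beam that carries a vertical screw. Origin on the table under the screw axis, z up, +x along the channel to the end stop (to the robot's left, within 26 degrees). All in mm: base plate 12 thick, x -175 to 50; rails' inner faces at y -38 and 38, tops at z 32, x -170 to 35.
- end_stop (a point): Middle of the end stop's face, at press x 35, y 0, z 32; the stop is 52 high and 104 wide. The beam crosses the channel at x -17 to 17, y -106 to 90, z 100 to 118, with a round brass boss (36 dia) up to z 128 around the screw.
- post_top (a point): Top of the round steel pin post (20 dia), which stands up through the beam's end away from the robot, at press x 0, y -85, z 146. A cross hole runs through it along press x at z 132.
- block_center (a point): Centre of the loose graphite block, 120 (along channel) x 70 x 45 high, 0.5 to 1 kg, one round cavity on top; it lies in the channel on the base plate, 3 mm play each side, this centre 34.5 above the table. Home: rear face on the end stop, centre at press x -25. Starts 35 to 70 short of that. Push its front end (60 from the centre) towards the stop with 3 to 10 N.
- block: The same block; origin at the centre of its underside, x along its length towards the end stop.
- knob_grip (a point): Centre of the screw's black bar knob, 72 long x 20 thick x 28 high, on the screw axis (press x 0, y 0). z is 180 with the screw at 0 and sinks 5 mm per rad. At 0 the bar lies along press x; this point's x axis runs along the bar. Grip across the 20 thickness. Below it: stem 14 dia, a collar 26 dia from 13 to 23 under its underside, the boss.
- knob (a joint): Turn of the screw, rad, growing clockwise from above (winding down), 0 to 3.0; starts at 0 to 0.7. Knob and stem sink 5 mm per rad. About 0.1 N m turns it, 0.15 at the end. The foot meets the home block at about 2.0 rad and then presses 10 N harder per rad; at 3.0 the screw stops, at about 10 N. It stays where left. Needs two grasps of 1.5 rad or less.
- foot: The screw's sprung steel foot under the beam, 32 dia; its origin is a reference point on the screw axis, 67 mm below its underside.
- cotter (a joint): How far the spring cotter is pushed in, m, 0 to 0.038; starts at 0 to 0.006 with the tip of its straight leg already through the post's cross hole. Pushing takes up to about 7 N while the bow spreads over the post; beyond about 0.022 it snaps home to 0.038 by itself and stays.
- cotter_eye (a point): Outer end of the spring cotter's round eye: push here along press +x with closed fingers. The cotter is a hair pin of 6 mm steel wire, 116 long, lying level at z 132, straight leg and bow side by side. The eye is 26 wide in press y; this point is at its middle, press y -95, at x -99 plus the push so far (-61 when home). Nothing is under it down to the base or table.
- paddle: flat graphite paddle with a round wooden handle, 240 mm long, 28 mm high, lying along the robot's side of the press; origin under its middle. Leave it where it is.
- mould4: bystander graphite mould standing on edge, 45 x 100 x 100 mm high, four round cavities in its faces; origin under its centre. Leave it where it is.
- rodjar: glass jar of radius 40 mm, 125 mm high, with glass rods standing out to 230 mm, beyond the press's end stop; origin under its centre. Leave it where it is.
- bowl: white bowl, rim radius 62 mm, 60 mm high, beyond the end stop; origin under its centre. Leave it where it is.
- smalljar: closed glass jar, radius 33 mm, 85 mm high, right of the press; origin under its centre. Leave it where it is.
- brush: wooden-handled brush, 200 mm long, right of the press; origin under its centre. Leave it where it is.
- tweezers: steel tweezers, 190 mm long, left of the press; origin under the middle. Leave it where it is.
Not all that is in view belongs to the job. Leave any red or yellow look-alike of the block alone.

How it is judged:
By the outcome, as a careful person would: the job done as asked, in the order asked, and still so for the second after the job is handed in, with the robot touching nothing.
It also fails if it takes over 70 s, if anything falls off the work surface, if the arm or the gripper's body presses on something with over 40 N, if the wrist force passes 120 N, or if a joint passes its speed limit or range.

ROBOT

A 7-joint arm with a two-finger parallel gripper is mounted at the origin on the work surface. World frame = base frame: x ahead of the robot, y to its left, z up, the work surface at z = 0. Lengths are in m, angles in degrees, forces in N, time in s.
With the tool pointing down it reaches from about 0.425 to 0.95 m from the base axis. Payload 4.7 kg.
Tool frame: the origin (TCP) lies at the very end of the fingers, on their centre line; the grasp point (between the pads) lies 19 mm behind it; z points along the fingers, y is the line along which they close (so a half turn about z gives the same grasp; the last joint's range is limited). The gripper opens to 85 mm and grips with 20 to 120 N. Pads are 22 mm wide; open, the fingers measure 114 mm over their backs; the gripper's body (76 mm by 85 mm) begins 54 mm behind the grasp point. The pads swing forward as they close: fully open they stand 13 mm farther back than shut.
Start: joints at [-77.802, 26.849, -2.785, 87.806, 1.381, 65.374, -4.715], TCP at [0.162, 0.655, 0.231] pointing down, gripper open.
Joint ranges: [-148.3, 148.3], [-19.14, 114.17], [-79.39, 73.82], [5.75, 140.21], [-59.74, 239.74], [12.07, 113.84], [-152.46, 152.46]. Speed limits (degrees/s): [147.25, 147.25, 180, 180, 180, 180, 180].

INTERFACE

Orientations are given as [roll, pitch, yaw] about the fixed x, y, z axes, in that order (R = Rz(yaw) Ry(pitch) Rx(roll)).
In Python, from bench import arm gives the robot as it stands.
- The arm moves only by the tool jog_arm, never from a script. Its argument "moves" is one flat list of numbers, 7 for each row, row after row: the turn, a rotation vector about the tool's x, y, z in degrees, then the shift along the tool's x, y, z in mm, then the opening, from 0 (shut) to 1 (fully open). A call has 1 to 5 rows; each row is the pose to reach, as a shift and turn from the pose commanded when the call began, along the tool's axes at that moment; what a row does not reach only later rows make up. A row lasts 1/12 s, in which the tool goes at most 41.7 mm and 7.16 degrees, less where a joint would pass 70% of its speed; a pose out of reach is approached as far as the arm can. A call with a gripper value outside its range is refused whole. The fingers move at their own pace and stop on an object; "newtons" is the grip in N (left out, the last holds). Time passes only in rows, so rows that repeat a pose let the fingers close. It gives the time, the measured TCP pose, the force, the opening and the grip force at its end, in the units of the state.
- arm.get_state(): the state, without advancing time (a new reading comes with each control period).
- arm.grab_frame(name): name is "scene" or "top" or "wrist"; returns a dict with "color" (400x640x3 uint8, red, green, blue), "fx", "fy", "cx", "cy" (pixels), "xyz" and "rotation" of the camera in the world. Camera axes: x right, y up, looking along -z (the intrinsics and any distortion apply to the point x, -y, -z); pixel columns grow to the right and rows downward; lengths in m; the calibration is good to about 2 mm. The wrist camera is an equidistant fisheye: a pixel r from the principal point sees the ray r / f radians off the axis. A picture is of the moment at which its call begins. There is no depth.
- arm.hand_in(): hands the job in; it is judged then, once.
Trained networks look in the newest picture that a camera, given by its name, has taken for a name from the list of things; names that differ only in an ending like _2 or _b are one class to them, and where a whole thing is asked for, a point or a joint stands for the part that bears it (a point fixed in the world has none). Each returns a list of dicts, best first, with "score" (0 to 1); they miss things now and then, are a little off and sometimes report something else, mostly with a low value. They report only what shows in the picture. A call takes as long as a camera call. They do not tell look-alikes from the thing itself.
- arm.spot_in(camera, name): "position" ([x, y, z] in m, in world coordinates, good to about 4 mm: the middle of the surface that is visible of it).
- arm.masks_of(camera, name): "region" (400x640 bool, what is visible of it).
The state is a dict: "clock": time; "joint_positions": joint angles; "joint_vel": joint speeds; "joint_efforts": joint torques, N m; "ee_pos": TCP position; "ee_rot": TCP orientation; "wrist_force": force on the tool from outside, world axes, zero at the start; "moment": the same for the moment, N m; "grip_width": finger opening in m; "grasp_force": force on a finger pad.
Only numpy, scipy, OpenCV 4.12 (cv2) and the standard library are available. Lean on these libraries where they do the work, as an engineer would, in place of code of your own. Each camera call takes 0.05 s, during which the arm holds its last target. There are 200 camera calls.

## Working session

There is one attempt and no reset: what is moved stays moved. The work goes in short steps, Python scripts to look and compute and a tool call to move; the robot and the scene stay as the last step left them, time stands still between calls to the robot, and variables do not carry over. Pictures are saved under pics/ and viewed, at most 10 in all, crops included, and the job is handed in when it is done.

Besides the shell and the picture viewer there is one more tool, called as name(argument=value, ...) on one line, values as JSON. jog_arm: Moves the arm, as the interface text tells. Its arguments: {"type":"object","properties":{"moves":{"type":"array"},"newtons":{"type":"number"}},"required":["moves"]}

```bash
mkdir -p pics; ls
python3 - <<'E'
from bench import arm
import cv2
s=arm.get_state();print(s['clock'],s['ee_pos'],s['ee_rot'])
for c in ['scene','top']:
    f=arm.grab_frame(c);cv2.imwrite(f'pics/{c}0.png',f['color'][:,:,::-1])
    print(c,f['fx'],f['fy'],f['cx'],f['cy'],f['xyz'],f['rotation'])
    for n in ['press','end_stop','post_top','block_center','knob_grip','cotter_eye','mould4','paddle','smalljar','rodjar','bowl','foot']:
        print(n,[([round(float(v),4) for v in d['position']],round(d['score'],2)) for d in arm.spot_in(c,n)[:3]])
E
```

```text
pics
0.0 [0.16148349 0.65480957 0.23025914] [-1.79889882e+02  5.01001442e-03  1.66147206e+02]
scene 474.57637183278194 474.57637183278194 323.1286036335119 196.50947964904503 [ 1.13625379 -0.62373249  1.47834659] [34.02628752  0.62544231 41.02746622]
press [([0.5442, -0.0433, 0.031], 0.65)]
end_stop [([0.5423, -0.0391, 0.032], 0.94)]
post_top [([0.5413, -0.0421, 0.0292], 0.72)]
block_center [([0.6938, 0.2516, 0.0444], 0.95), ([0.7432, 0.0387, 0.0453], 0.84), ([0.2794, -0.2466, 0.0456], 0.75)]
knob_grip [([0.5143, -0.0289, 0.1924], 0.59)]
cotter_eye [([0.5427, -0.0459, 0.033], 0.19)]
mould4 [([0.5238, 0.1491, 0.0986], 0.72), ([0.6988, -0.1766, 0.099], 0.69), ([0.5328, -0.1046, 0.0552], 0.45)]
paddle [([0.4289, -0.1555, 0.0174], 0.97), ([0.542, -0.0448, 0.0332], 0.17)]
smalljar [([0.7208, -0.3892, 0.084], 0.73)]
rodjar [([0.527, 0.1506, 0.101], 0.61)]
bowl [([0.4714, 0.4607, 0.0115], 0.69), ([0.3578, 0.1351, 0.0337], 0.61)]
foot []
top 361.0133164915893 361.0133164915893 318.82417077016976 193.14769577700395 [0.43910141 0.02870103 1.09394503] [  4.84861939   1.7367451  -89.59721001]
press [([0.5168, -0.0307, 0.0323], 0.93)]
end_stop [([0.5158, -0.026, 0.0349], 0.98)]
post_top [([0.5171, -0.0292, 0.0308], 0.62)]
block_center [([0.3436, 0.3257, 0.0459], 0.85), ([0.5345, -0.1052, 0.055], 0.79), ([0.7364, 0.0486, 0.0429], 0.68)]
knob_grip [([0.6037, -0.0419, 0.1404], 0.38)]
cotter_eye [([0.6072, -0.044, 0.134], 0.63)]
mould4 [([0.6796, -0.16, 0.0992], 0.64), ([0.5177, -0.0284, 0.034], 0.33), ([0.4689, 0.4651, 0.0078], 0.31)]
paddle [([0.4239, -0.1484, 0.021], 0.92), ([0.4486, -0.371, 0.0134], 0.32)]
smalljar [([0.6999, -0.3683, 0.0834], 0.66)]
rodjar [([0.516, 0.1578, 0.1044], 0.65)]
bowl [([0.361, 0.1245, 0.0278], 0.59)]
foot [([0.5152, -0.0295, 0.0303], 0.72), ([0.6107, -0.04, 0.1391], 0.39)]
```

View pics/scene0.png

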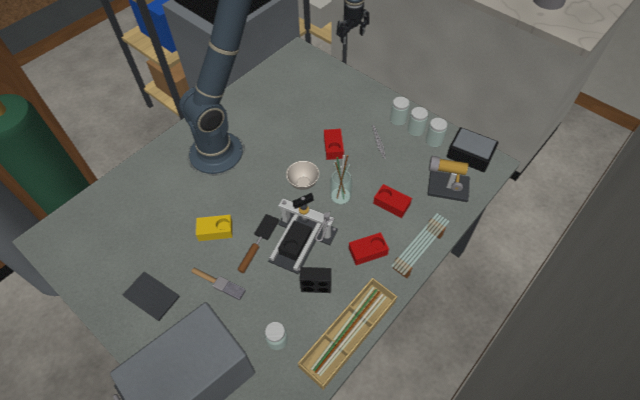

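View pics/top0.png

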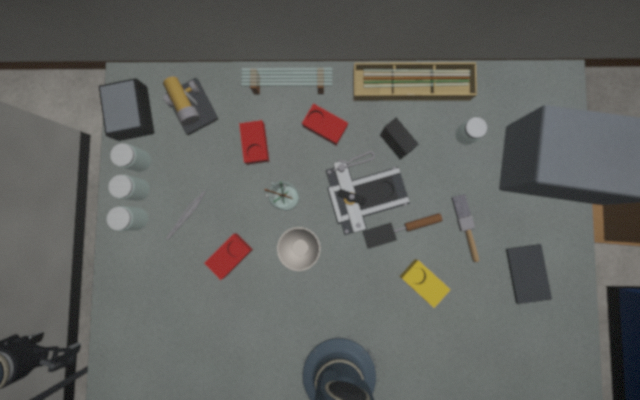

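The scene picture shows the press at about (303,235) with the jar and bowl behind its end stop. In the top picture the beam runs from (342,163) to (355,230), with the knob near (350,195) and the cotter near (355,158). I'll zoom in on both.

Run:
```python
import cv2,numpy as np
a=cv2.imread('pics/top0.png')[140:245,310:420]; b=cv2.imread('pics/scene0.png')[180:285,250:360]
r=lambda i:cv2.resize(i,None,fx=3.6,fy=3.6,interpolation=cv2.INTER_CUBIC)
cv2.imwrite('pics/crop1.png',np.clip(np.hstack([r(a),r(b)]).astype(float)*1.4,0,255).astype('uint8'))
```

```text
(no output)
```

View pics/crop1.png

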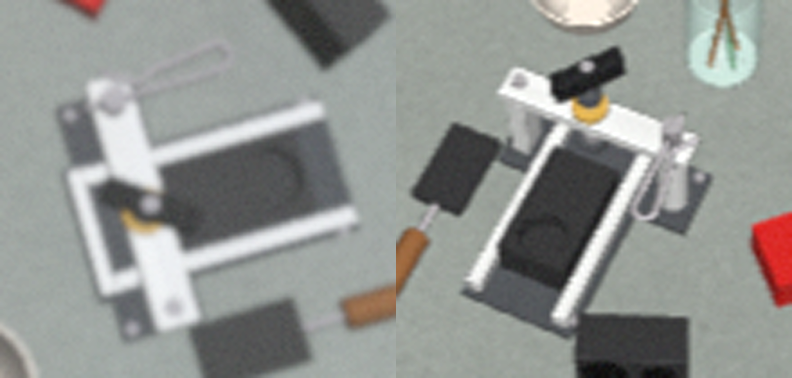

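```bash
cat > h.py <<'E'
import numpy as np
from scipy.spatial.transform import Rotation as R
from scipy.optimize import least_squares
CAM={'scene':((474.576,)*2+(323.129,196.509),[1.13625379,-0.62373249,1.47834659],[34.02628752,0.62544231,41.02746622]),
'top':((361.0133,)*2+(318.824,193.1478),[0.43910141,0.02870103,1.09394503],[4.84861939,1.7367451,-89.59721001])}
def proj(c,P):
    (fx,fy,cx,cy),t,r=CAM[c]
    q=(np.asarray(P)-t)@R.from_euler('xyz',r,degrees=True).as_matrix()
    return np.stack([cx+fx*q[...,0]/-q[...,2],cy-fy*q[...,1]/-q[...,2]],-1)
def w(p,P):  # press mm -> world m
    return R.from_euler('z',p[2]).apply(np.atleast_2d(P)/1000.)+[p[0],p[1],0]
E
python3 - <<'E'
from h import *
def U(c,l): l=np.array(l,float); return l/3.6+([310,140] if c=='top' else [250,180])
obs={'top':U('top',[(116,93),(228,52),(150,205),(318,108),(355,213),(175,305)]),'scene':U('scene',[(278,122),(249,218),(190,67),(169,315),(84,285)])}
def pts(p): return w(p,[(0,-85,146),(-99+p[3]*1e3,-95,132),(0,0,194-5*p[4]),(-170,-45,32),(-170,45,32),(0,78,118)])
def res(p):
    P=pts(p); return np.concatenate([(proj('top',P[:5])-obs['top'][:5]).ravel(),(proj('scene',P[:5])-obs['scene']).ravel()])
s=least_squares(res,[.55,-.05,1.8,.003,.3],loss='soft_l1')
print(s.x,np.degrees(s.x[2]));print(res(s.x).reshape(-1,2).round(1))
# block front face top edge in scene; rows
p=s.x
for c,l in (('scene',[(106,240),(181,260),(106,265)]),):
    for u,z in zip(U(c,l),(57,57,12)):
        g=least_squares(lambda v:(proj(c,w(p,[v[0],v[1],z]))[0]-u),[-120,0]).x; print('block front',g)
# knob bar ends (top image, visible), scene
for c,l in (('scene',[(157,85),(225,58)]),('top',[(108,190),(192,218)])):
    for u in U(c,l):
        print('bar',least_squares(lambda v:(proj(c,w(p,[v[0],v[1],192-5*p[4]]))[0]-u),[0,0]).x)
E
```

```text
[ 0.50858191 -0.02506605  1.87309863  0.00474086  1.33047398] 107.32064615781235
[[-1.4  0.9]
 [-0.2 -0.6]
 [-0.3 -0.8]
 [ 0.4 -1.2]
 [-0.3 -1.3]
 [-0.5  0.2]
 [-1.2 -0.3]
 [ 0.1  0.1]
 [-1.3  0.3]
 [-1.7 -1. ]]
block front [-131.34949511   32.44186373]
block front [-122.38844406  -41.1298709 ]
block front [-135.66550852   34.66393293]
bar [-28.25170529  20.07026147]
bar [ 22.93751262 -24.27029242]
bar [ 24.56814876 -16.67873573]
bar [-25.6146535   19.25049882]
```

The press fits at about (0.509,-0.025) with yaw 107.3°. The block's front face is at press x≈-130, the knob at about 0.66 rad and the cotter pushed in about 5 mm. All of these fall within the stated ranges, so I'll fly over.

```bash
cat >> h.py <<'E'
PR=[0.50858,-0.02507,np.radians(107.32)]
def rel(pos,yaw,cur=None):
    "turn (deg) and shift (mm) in tool axes from current (pos, rpy) to pos, roll 180, yaw"
    if cur is None:
        from bench import arm
        s=arm.get_state(); cur=(s['ee_pos'],s['ee_rot'])
    A=R.from_euler('xyz',cur[1],degrees=True); B=R.from_euler('xyz',[180,0,yaw],degrees=True)
    return np.r_[(A.inv()*B).as_rotvec(degrees=True),A.inv().apply(np.array(pos)-cur[0])*1000].round(1)
E
python3 - <<'E'
from h import *
print(rel([.42,.42,.36],166.15))
B=w(PR,[-160,0,360])[0];print(B,rel(B,107.32,([.42,.42,.36],[180,0,166.15])))
E
```

```text
[   0.    -0.    -0.  -307.3 -166.7 -128.7]
[ 0.5562133  -0.17781511  0.36      ] [  -0.    -0.    58.8 -275.4 -547.8   -0. ]
```

jog_arm(moves=[0, 0, 0, -30, -15, -25, 0, 0, 0, 0, -60, -30, -50, 0, 0, 0, 0, -90, -48, -75, 0, 0, 0, 0, -120, -64, -100, 0, 0, 0, 0, -152, -82, -129, 0])

```text
clock: 1.72
ee_pos: [0.2865, 0.5418, 0.3569]
ee_rot: [-180.0, 0.0, 166.1]
wrist_force: [-0.1, 1.0, 0.2]
grip_width: 0.0254
grasp_force: 0.0
```

jog_arm(moves=[0, 0, 0, -31, -17, 0, 0, 0, 0, 0, -62, -34, 0, 0, 0, 0, 0, -93, -51, 0, 0, 0, 0, 0, -124, -68, 0, 0, 0, 0, 0, -155, -85, 0, 0])

```text
clock: 2.13
ee_pos: [0.4165, 0.4223, 0.3561]
ee_rot: [180.0, 0.0, 166.2]
wrist_force: [-0.1, 1.1, -0.8]
grip_width: -0.0001
grasp_force: 0.0
```

jog_arm(moves=[0, 0, 0, -16, -37, 0, 0, 0, 0, 0, -32, -74, 0, 0, 0, 0, 0, -48, -111, 0, 0, 0, 0, 0, -64, -148, 0, 0, 0, 0, 0, -80, -185, 0, 0])

```text
clock: 2.55
ee_pos: [0.4489, 0.2228, 0.356]
ee_rot: [180.0, 0.0, 166.1]
wrist_force: [1.4, -0.3, -0.3]
grip_width: -0.0001
grasp_force: 0.0
```

jog_arm(moves=[0, 0, 6, -16, -37, 0, 0, 0, 0, 12, -32, -74, 0, 0, 0, 0, 18, -48, -111, 0, 0, 0, 0, 24, -64, -148, 0, 0, 0, 0, 30, -80, -185, 0, 0])

```text
clock: 2.97
ee_pos: [0.4821, 0.0241, 0.3562]
ee_rot: [179.9, 0.0, 135.9]
wrist_force: [0.5, -0.3, 0.2]
grip_width: 0.0002
grasp_force: 0.0
```

Run:
```python
from h import *
from bench import arm
s=arm.get_state();print(s['clock'],s['ee_pos'],s['ee_rot'],s['joint_positions'])
print(rel(w(PR,[-160,0,360])[0],107.32))
```

```text
2.9667 [0.48205896 0.02414539 0.35618098] [1.79929375e+02 8.43852230e-03 1.35864590e+02] [-29.50856267   2.52858827  22.78346954 103.76797806  -1.05876028
  73.84298797  39.41318709]
[ 1.000e-01 -0.000e+00  2.850e+01 -1.939e+02 -9.330e+01 -3.900e+00]
```

jog_arm(moves=[0, 0, 6, -37, -18, 0, 0, 0, 0, 12, -74, -36, 0, 0, 0, 0, 18, -111, -54, 0, 0, 0, 0, 24, -148, -72, 0, 0, 0, 0, 28.5, -185, -89, 0, 0])

```text
clock: 3.38
ee_pos: [0.5542, -0.1682, 0.3562]
ee_rot: [179.9, 0.0, 107.4]
wrist_force: [0.9, -0.1, -0.5]
grip_width: -0.0001
grasp_force: 0.0
```

Run:
```python
from h import *
from bench import arm
import cv2
f=arm.grab_frame('wrist');s=arm.get_state();print(s['clock'],s['ee_pos'],s['ee_rot'])
cv2.imwrite('pics/w1.png',f['color'][:,:,::-1])
print(f['fx'],f['fy'],f['cx'],f['cy'],f['xyz'],f['rotation'])
for n in ['knob_grip','cotter_eye','post_top','block_center','end_stop']:
    print(n,[(np.round(d['position'],3),round(d['score'],2)) for d in arm.spot_in('wrist',n)[:2]])
```

```text
3.4333 [ 0.55502096 -0.17733522  0.35591862] [-179.97749631    0.49595715  106.67436746]
309.70691628693146 309.70691628693146 317.3352614655422 199.74272814818693 [ 0.53463954 -0.10752826  0.49794776] [-15.00907728  -0.09306224  17.35938983]
knob_grip [(array([ 0.509, -0.033,  0.192]), 0.79)]
cotter_eye [(array([ 0.608, -0.047,  0.133]), 0.87)]
post_top [(array([ 0.527, -0.039,  0.118]), 0.63)]
block_center [(array([0.732, 0.037, 0.045]), 0.87), (array([ 0.53 , -0.095,  0.058]), 0.58)]
end_stop [(array([ 0.525, -0.042,  0.121]), 0.97)]
```

View pics/w1.png

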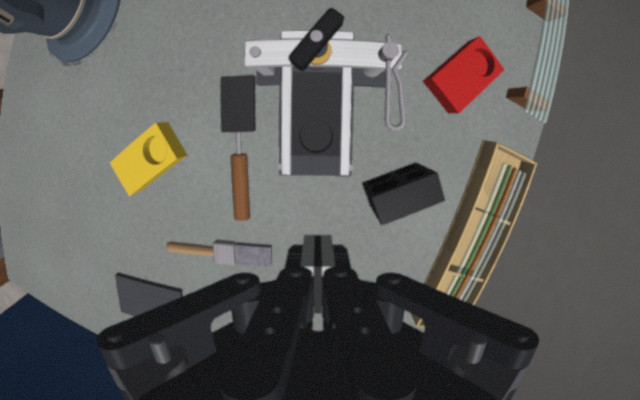

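The wrist view shows the press straight ahead. Its rail ends are at (286,174) and (345,174), the knob hub at (316,36), the post top at (390,49) and the cotter eye's end at (396,129). I'll refit the press pose from these.

```bash
cat >> h.py <<'E'
def projw(f,P):
    q=(np.asarray(P)-f[1])@R.from_euler('xyz',f[2],degrees=True).as_matrix()
    x,y,z=q[...,0],-q[...,1],-q[...,2]; n=np.hypot(x,y); th=np.arctan2(n,z)
    return np.stack([f[0][2]+f[0][0]*th*x/n,f[0][3]+f[0][0]*th*y/n],-1)
def unproj(fun,p,u,z,g=(-100,0)): # pixel -> press xy at height z
    return least_squares(lambda v:fun(w(p,[v[0],v[1],z]))[0]-u,g).x.round(1)
W1=((309.707,309.707,317.335,199.743),[0.53463954,-0.10752826,0.49794776],[-15.00907728,-0.09306224,17.35938983])
E
python3 - <<'E'
from h import *
import cv2
obs=np.array([(390,49),(396,129.5),(316,36),(345,174.5),(286,174.5)])
def res(p):
    P=w(p,[(0,-85,146),(-99+p[3]*1e3,-95,132),(0,0,194-5*.67),(-170,-45,32),(-170,45,32)])
    return (projw(W1,P)-obs).ravel()
s=least_squares(res,[*PR,.004]);p=s.x;print(p,np.degrees(p[2]),res(p).reshape(-1,2).round(1))
f=lambda P:projw(W1,P)
for pp in (p,PR):
  print([unproj(f,pp,u,z) for u,z in (((316,36),191),((300,61),190),((334,16),190),((390,49),146),((396,129.5),132),((345,174.5),32),((286,174.5),32),((316,153),57),((317,136),57))])
im=cv2.imread('pics/w1.png')[0:190,240:420];im=cv2.resize(im,None,fx=3.1,fy=3.1,interpolation=cv2.INTER_CUBIC)
cv2.imwrite('pics/w1c.png',np.clip((im/255.)**.6*255,0,255).astype('uint8'))
E
```

```text
[ 0.50861993 -0.02721009  1.86920457  0.00394215] 107.09753274267543 [[ 0.5 -0.2]
 [-0.9 -0. ]
 [-0.1 -0.4]
 [ 0.1  0.6]
 [ 0.4  0.3]]
[array([-0.5, -0.1]), array([-26.4,  15.5]), array([ 21.8, -17.8]), array([ -0.3, -84.4]), array([-95. , -96.1]), array([-169.1,  -44.8]), array([-169.5,   45.6]), array([-133.6,   -0.3]), array([-109.2,   -1.6])]
[array([-2.6,  0.5]), array([-28.4,  16.2]), array([ 19.7, -17.3]), array([ -2.7, -83.8]), array([-97.5, -95.1]), array([-171.4,  -43.5]), array([-171.4,   46.9]), array([-135.6,    0.8]), array([-111.3,   -0.6])]
```

View pics/w1c.png

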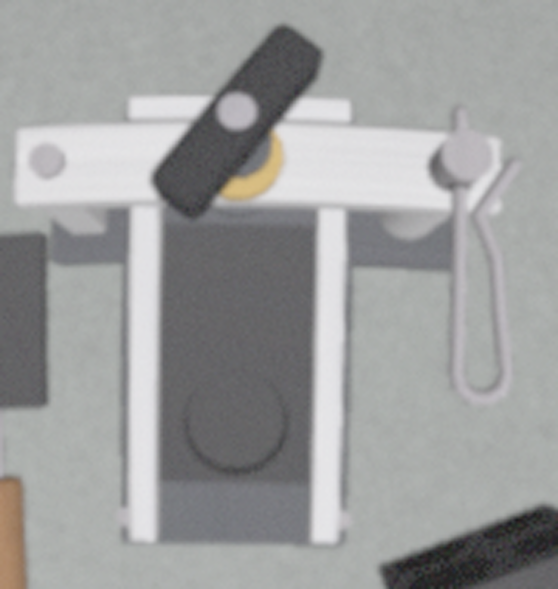

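```bash
sed -i 's/^PR=.*/PR=[0.50862,-0.02721,np.radians(107.1)]/' h.py
python3 - <<'E'
from h import *
f=lambda P:projw(W1,P)
a=unproj(f,PR,(295.2,63.9),191);b=unproj(f,PR,(337.4,13.5),191);print(a,b,(a+b)/2,np.arctan2(*(a-b)[::-1]),np.hypot(*(b-a)))
print(unproj(f,PR,(316,155.3),57))
print(rel(w(PR,[-165,0,30])[0],107.1))
E
```

```text
[-29.5  20.1] [ 24.3 -21.1] [-2.6 -0.5] 2.488056462537631 67.76341195660089
[-136.9   -0.3]
[ 0.000e+00 -1.000e-01  7.000e-01 -2.070e+01 -3.200e+00  3.255e+02]
```

jog_arm(moves=[0, 0, 0.7, -21, -3, 40, 0, 0, 0, 0.7, -21, -3, 80, 0, 0, 0, 0.7, -21, -3, 120, 0, 0, 0, 0.7, -21, -3, 160, 0, 0, 0, 0.7, -21, -3, 200, 0])

```text
clock: 4.1
ee_pos: [0.5576, -0.1846, 0.1545]
ee_rot: [179.9, -0.1, 107.2]
wrist_force: [0.7, 0.7, 0.6]
grip_width: 0.0
grasp_force: 0.0
```

jog_arm(moves=[0, 0, 0, 0, 0, 40, 0, 0, 0, 0, 0, 0, 80, 0, 0, 0, 0, 0, 0, 110, 0, 0, 0, 0, 0, 0, 125, 0, 0, 0, 0, 0, 0, 125, 0])

```text
clock: 4.52
ee_pos: [0.5551, -0.1836, 0.0273]
ee_rot: [-179.7, -0.3, 107.2]
wrist_force: [-0.5, 1.6, -0.5]
grip_width: -0.0001
grasp_force: 0.0
```

Run:
```python
from h import *
print(rel(w(PR,[-96,0,30])[0],107.1))
```

```text
[-0.3 -0.3  0.1 67.2  1.6 -2.4]
```

jog_arm(moves=[0, 0, 0, 8, 1, -2, 0, 0, 0, 0, 14, 1, -2, 0, 0, 0, 0, 20, 1.5, -2, 0, 0, 0, 0, 26, 1.5, -2, 0, 0, 0, 0, 32, 1.5, -2, 0])

```text
clock: 4.93
ee_pos: [0.5515, -0.1571, 0.0347]
ee_rot: [179.7, 0.3, 106.9]
wrist_force: [2.6, -5.2, 1.7]
grip_width: 0.0
grasp_force: 2.9
```

jog_arm(moves=[0, 0, 0, 5, 0, 0, 0, 0, 0, 0, 10, 0, 0, 0, 0, 0, 0, 15, 0, 0, 0, 0, 0, 0, 20, 0, 0, 0, 0, 0, 0, 24, 0, 0, 0])

```text
clock: 5.35
ee_pos: [0.5447, -0.1349, 0.0347]
ee_rot: [179.7, 0.3, 106.9]
wrist_force: [3.2, -5.7, 1.6]
grip_width: -0.0002
grasp_force: 3.2
```

jog_arm(moves=[0, 0, 0, 3, 0, 2, 0, 0, 0, 0, 6, 0, 2, 0, 0, 0, 0, 9, 0, 2, 0, 0, 0, 0, 11, 0, 2, 0, 0, 0, 0, 13, 0, 2, 0])

```text
clock: 5.77
ee_pos: [0.542, -0.1237, 0.0333]
ee_rot: [179.6, 0.4, 106.8]
wrist_force: [2.7, -6.7, 4.6]
grip_width: 0.0003
grasp_force: 3.9
```

jog_arm(moves=[0, 0, 0, 1, 0, 0, 0, 0, 0, 0, 2, 0, 0, 0, 0, 0, 0, 3, 0, 0, 0])

```text
clock: 6.02
ee_pos: [0.5412, -0.1209, 0.0333]
ee_rot: [179.6, 0.4, 106.8]
wrist_force: [3.0, -6.8, 4.8]
grip_width: -0.0002
grasp_force: 3.9
```

jog_arm(moves=[0, 0, 0, 1, 0, 0, 0, 0, 0, 0, 2, 0, 0, 0, 0, 0, 0, 3, 0, 0, 0, 0, 0, 0, 4, 0, 0, 0])

```text
clock: 6.35
ee_pos: [0.5404, -0.1183, 0.0335]
ee_rot: [179.6, 0.5, 106.8]
wrist_force: [4.4, -11.2, 3.2]
grip_width: 0.0003
grasp_force: 5.9
```

jog_arm(moves=[0, 0, 0, 1, 0, 0, 0, 0, 0, 0, 2, 0, 0, 0, 0, 0, 0, 2, 0, 0, 0])

```text
clock: 6.6
ee_pos: [0.54, -0.1183, 0.0335]
ee_rot: [179.5, 0.7, 106.7]
wrist_force: [4.6, -12.8, 1.6]
grip_width: -0.0003
grasp_force: 6.9
```

jog_arm(moves=[0, 0, 0, -30, 0, 0, 0, 0, 0, 0, -50, 0, 0, 0, 0, 0, 0, -50, 0, -40, 0, 0, 0, 0, -50, 0, -80, 0, 0, 0, 0, -50, 0, -120, 0])

```text
clock: 7.02
ee_pos: [0.5496, -0.1593, 0.1517]
ee_rot: [-179.9, -0.1, 106.9]
wrist_force: [0.8, 0.3, 1.0]
grip_width: 0.0001
grasp_force: 0.0
```

jog_arm(moves=[0, 0, 0, 0, 0, -40, 0, 0, 0, 0, 5, 35, -40, 0, 0, 0, 0, 10, 70, -40, 0, 0, 0, 0, 15, 95, -40, 0, 0, 0, 0, 15, 95, -40, 0])

```text
clock: 7.43
ee_pos: [0.6415, -0.1112, 0.191]
ee_rot: [179.8, -0.1, 107.4]
wrist_force: [0.3, -0.0, -0.1]
grip_width: 0.0002
grasp_force: 0.0
```

Run:
```python
from h import *
from bench import arm
import cv2
f=arm.grab_frame('wrist');s=arm.get_state();print(s['clock'],s['ee_pos'],s['ee_rot'])
cv2.imwrite('pics/w2.png',f['color'][:,:,::-1])
F=((f['fx'],f['fy'],f['cx'],f['cy']),f['xyz'],f['rotation']);print(F)
for n in ['cotter_eye']:
    for d in arm.spot_in('wrist',n)[:2]: print(np.round(R.from_euler('z',-PR[2]).apply(np.array(d['position'])-[PR[0],PR[1],0])*1e3),d['score'])
for n,P in dict(eye=(-95,-95,132),post=(0,-85,146),blockfront=(-85,0,57)).items(): print(n,projw(F,w(PR,P))[0])
print(rel(w(PR,[-128,-95,119])[0],107.1))
```

```text
7.4833 [ 0.63887063 -0.11362963  0.1906065 ] [ 1.79964804e+02 -1.05700525e-01  1.07289680e+02]
((309.70691628693146, 309.70691628693146, 317.3352614655422, 199.74272814818693), array([ 0.62163038, -0.05095299,  0.33290545]), array([-14.88556847,  -0.25216876,  17.4148994 ]))
[ -6.  -2. 186.] 0.63
[-48. -93. 134.] 0.62
eye [306.53741982 178.74357807]
post [289.75007145  29.49987516]
blockfront [207.20535699 153.28602922]
[-0.1 -0.1  0.  -5.5 -1.7 71.5]
```

View pics/w2.png

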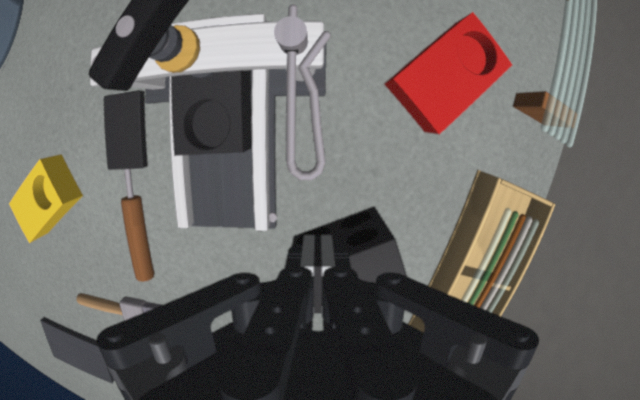

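The cotter eye's end is at (306,179) and the block's front edge at about (212,154). Both match the prediction, so the block is home. I'll go down and push the cotter.

jog_arm(moves=[0, 0, 0, -5, -1.5, 35, 0, 0, 0, 0, -5, -1.5, 60, 0, 0, 0, 0, -5, -1.5, 70, 0, 0, 0, 0, 0, -1.5, 70, 0, 0, 0, 0, 7, -1.5, 70, 0])

```text
clock: 7.95
ee_pos: [0.6332, -0.1124, 0.1213]
ee_rot: [-180.0, 0.0, 106.8]
wrist_force: [1.1, -0.2, 0.0]
grip_width: -0.0005
grasp_force: 0.0
```

jog_arm(moves=[0, 0, 0, 4, 0, 0, 0, 0, 0, 0, 8, 0, 0, 0, 0, 0, 0, 12, 0, 0, 0, 0, 0, 0, 16, 0, 0, 0, 0, 0, 0, 20, 0, 0, 0])

```text
clock: 8.37
ee_pos: [0.6283, -0.0922, 0.1215]
ee_rot: [179.9, 0.0, 107.0]
wrist_force: [-0.2, 0.4, 0.4]
grip_width: -0.0001
grasp_force: 0.2
```

jog_arm(moves=[0, 0, 0, 3, 0, 0, 0, 0, 0, 0, 6, 0, 0, 0, 0, 0, 0, 9, 0, 0, 0, 0, 0, 0, 12, 0, 0, 0, 0, 0, 0, 12, 0, 0, 0])

```text
clock: 8.78
ee_pos: [0.6248, -0.0814, 0.1211]
ee_rot: [179.9, 0.0, 106.9]
wrist_force: [1.6, -0.6, 1.2]
grip_width: 0.0001
grasp_force: 0.3
```

```bash
cat > q.py <<'E'
from h import *
from bench import arm
s=arm.get_state()
print(s['clock'],(R.from_euler('z',-PR[2]).apply(np.array(s['ee_pos'])-[PR[0],PR[1],0])*1e3).round(1),s['ee_rot'],s['wrist_force'])
E
python3 q.py
```

```text
8.7833 [-86.  -95.2 121.1] [1.79949360e+02 4.37250338e-02 1.06909921e+02] [ 1.64790074 -0.64858895  1.18973871]
```

jog_arm(moves=[0, 0, 0, 3, 0, 0, 0, 0, 0, 0, 6, 0, 0, 0, 0, 0, 0, 10, 0, 0, 0, 0, 0, 0, 10, 0, 0, 0])

```text
clock: 9.12
ee_pos: [0.6209, -0.0695, 0.1203]
ee_rot: [-179.9, -0.1, 107.1]
wrist_force: [0.6, 0.1, -0.3]
grip_width: 0.0
grasp_force: 0.0
```

jog_arm(moves=[0, 0, 0, -30, 0, 0, 0, 0, 0, 0, -30, 0, -40, 0, 0, 0, 0, -30, 0, -80, 0, 0, 0, 0, -30, 0, -120, 0, 0, 0, 0, -30, 0, -160, 0])

```text
clock: 9.53
ee_pos: [0.6297, -0.1, 0.2822]
ee_rot: [-179.9, -0.0, 106.9]
wrist_force: [0.9, -0.3, -0.1]
grip_width: 0.0
grasp_force: 0.0
```

Run:
```python
from h import *
from bench import arm
import cv2
f=arm.grab_frame('wrist');s=arm.get_state();print(s['clock'],s['ee_pos'],s['ee_rot'],s['joint_positions'])
im=f['color'][:,:,::-1]
cv2.imwrite('pics/w3.png',cv2.resize(im[0:260,80:440],None,fx=2,fy=2,interpolation=cv2.INTER_CUBIC))
F=((f['fx'],f['fy'],f['cx'],f['cy']),f['xyz'],f['rotation']);print(F)
for n,P in dict(eyehome=(-61,-95,132),post=(0,-85,146),blockfront=(-85,0,57),knob=(0,0,191)).items(): print(n,(projw(F,w(PR,P))[0]-[80,0])*2)
```

```text
9.5833 [ 0.63397651 -0.10132475  0.2915219 ] [179.23318738   0.27493419 106.94567378] [-19.21833683  22.95342629  34.34479875  90.48028274 -13.69659871
  69.96164502  34.49879106]
((309.70691628693146, 309.70691628693146, 317.3352614655422, 199.74272814818693), array([ 0.61098088, -0.03918325,  0.42393835]), array([-14.96927075,   0.03487421,  16.90573589]))
eyehome [476.64859787 278.87408964]
post [453.62567595 145.9204874 ]
blockfront [319.97885793 313.03109236]
knob [232.41336559 142.6061114 ]
```

View pics/w3.png

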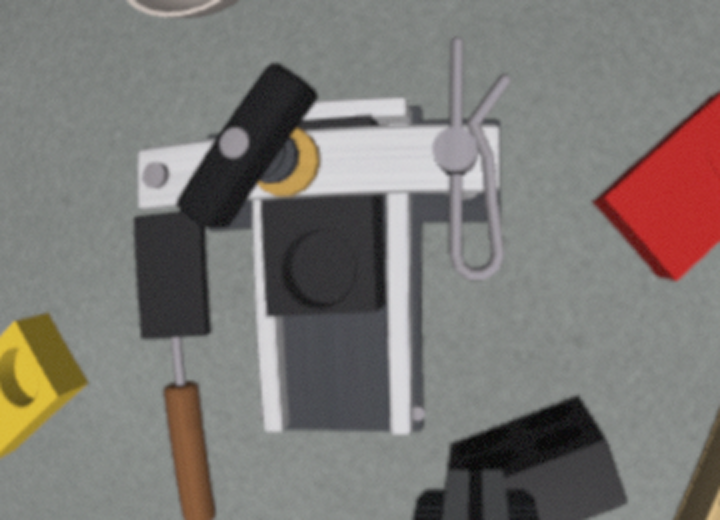

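The cotter eye's end is at (477,278), exactly where it should be when home, and the block is at the stop. The knob hub at (233,142) also matches. Next is the knob.

Run:
```python
from h import *
print(rel([PR[0],PR[1],.25],69.6))
```

```text
[  0.8   0.   37.3 107.6 -98.9  39.7]
```

jog_arm(moves=[0, 0, 7, 21, -20, 0, 0.7, 0, 0, 14, 42, -40, 0, 0.7, 0, 0, 21, 63, -60, 0, 0.7, 0, 0, 28, 84, -80, 10, 0.7, 0, 0, 35, 104, -97, 20, 0.7])

```text
clock: 10.0
ee_pos: [0.5056, -0.0282, 0.2604]
ee_rot: [-180.0, -0.1, 71.6]
wrist_force: [0.4, 0.7, -0.0]
grip_width: 0.0594
grasp_force: 0.0
```

jog_arm(moves=[0, 0, 2.3, 0, 0, 0, 0.7, 0, 0, 2.3, 0, 0, 0, 0.7])

```text
clock: 10.17
ee_pos: [0.5056, -0.0274, 0.2601]
ee_rot: [-179.9, -0.1, 69.8]
wrist_force: [1.7, 0.3, 0.5]
grip_width: 0.0597
grasp_force: 0.0
```

```bash
python3 q.py
python3 - <<'E'
from h import *
print(rel([PR[0],PR[1],.159],69.6))
E
```

```text
10.1667 [  0.7   3.  260.1] [-1.79880855e+02 -5.21551309e-02  6.97695805e+01] [1.67439305 0.34115265 0.52137894]
[-1.000e-01 -1.000e-01  2.000e-01  1.200e+00  3.000e+00  1.011e+02]
```

jog_arm(moves=[0, 0, 0, 1, 3, 35, 0.7, 0, 0, 0, 1, 3, 65, 0.7, 0, 0, 0, 1, 3, 88, 0.7, 0, 0, 0, 1, 3, 101, 0.7, 0, 0, 0, 1, 3, 101, 0.7])

```text
clock: 10.58
ee_pos: [0.509, -0.0294, 0.1571]
ee_rot: [-179.7, 0.2, 69.7]
wrist_force: [-0.3, 0.2, 0.5]
grip_width: 0.0596
grasp_force: 0.0
```

jog_arm(moves=[0, 0, 0, 0, 0, 0, 0.15, 0, 0, 0, 0, 0, 0, 0, 0, 0, 0, 0, 0, 0, 0, 0, 0, 0, 0, 0, 0, 0, 0, 0, 0, 0, 0, 0, 0], newtons=50)

```text
clock: 11.0
ee_pos: [0.5076, -0.028, 0.1607]
ee_rot: [-179.6, -0.1, 69.7]
wrist_force: [-9.6, 2.9, 10.2]
grip_width: 0.0201
grasp_force: 48.6
```

```bash
python3 q.py
```

```text
11.0 [ -0.4   1.2 160.7] [-1.79585398e+02 -7.44511357e-02  6.96829317e+01] [-9.63463974  2.89121853 10.15673927]
```

jog_arm(moves=[0, 0, 4, 0, -1, -1, 0, 0, 0, 9, 0, -1.5, -0.7, 0, 0, 0, 14, 0, -1.5, -0.3, 0, 0, 0, 19, 0, -1.5, 0.2, 0, 0, 0, 24, 0, -1.5, 0.6, 0])

```text
clock: 11.42
ee_pos: [0.5065, -0.0274, 0.159]
ee_rot: [-179.7, 0.1, 45.5]
wrist_force: [-6.0, 1.6, -1.2]
grip_width: 0.0195
grasp_force: 50.6
```

jog_arm(moves=[0, 0, 6, -0.5, -0.8, 0.5, 0, 0, 0, 12, -0.5, -0.8, 1, 0, 0, 0, 18, -0.5, -0.8, 1.5, 0, 0, 0, 24, -0.5, -0.8, 2.1, 0, 0, 0, 28, -0.5, -0.8, 2.5, 0])

```text
clock: 11.83
ee_pos: [0.5058, -0.0262, 0.1565]
ee_rot: [-179.7, 0.2, 17.5]
wrist_force: [-6.4, 4.5, 0.6]
grip_width: 0.0199
grasp_force: 50.8
```

jog_arm(moves=[0, 0, 6, 0, 0, 0.5, 0, 0, 0, 12, 0, 0, 1, 0, 0, 0, 18, 0, 0, 1.5, 0, 0, 0, 24, 0, 0, 2.1, 0, 0, 0, 28, 0, 0, 2.5, 0])

```text
clock: 12.25
ee_pos: [0.5057, -0.025, 0.154]
ee_rot: [-179.7, 0.4, -10.4]
wrist_force: [-7.1, 7.0, 1.8]
grip_width: 0.0194
grasp_force: 51.2
```

```bash
python3 q.py;python3 -c "
from bench import arm;s=arm.get_state();print(s['joint_positions'],s['moment'])"
```

```text
12.25 [  3.    2.1 154. ] [-179.70113222    0.40774836  -10.44355404] [-7.11891067  7.04880475  1.80931549]
[-47.35781143  25.44222828  59.47751014 117.2988584  -27.99428094
  53.0292449  -73.05184428] [1.39888612 1.30584767 0.10666394]
```

jog_arm(moves=[0, 0, 0, 0, 0, 0, 0.5, 0, 0, 0, 0, 0, 0, 0.7, 0, 0, 0, 0, 0, 0, 0.7, 0, 0, 0, 0, 0, 0, 0.7, 0, 0, 0, 0, 0, -35, 0.7])

```text
clock: 12.67
ee_pos: [0.5047, -0.0276, 0.1857]
ee_rot: [179.8, 0.5, -10.3]
wrist_force: [0.4, 1.3, 0.5]
grip_width: 0.06
grasp_force: 0.0
```

jog_arm(moves=[0, 0, 0, 0, 0, -35, 0.7, 0, 0, -7, 0, 0, -55, 0.7, 0, 0, -14, 0, 0, -55, 0.7, 0, 0, -21, 0, 0, -55, 0.7, 0, 0, -28, 0, 0, -55, 0.7])

```text
clock: 13.08
ee_pos: [0.5086, -0.0286, 0.2452]
ee_rot: [-180.0, -0.1, 18.0]
wrist_force: [-0.1, -0.7, -0.2]
grip_width: 0.0598
grasp_force: 0.0
```

jog_arm(moves=[0, 0, -7, 0, 0, 0, 0.7, 0, 0, -14, 0, 0, 0, 0.7, 0, 0, -21, 0, 0, 0, 0.7, 0, 0, -28, 0, 0, 0, 0.7, 0, 0, -35, 0, 0, 0, 0.7])

```text
clock: 13.5
ee_pos: [0.5083, -0.0289, 0.2447]
ee_rot: [179.9, -0.1, 53.0]
wrist_force: [-1.4, 0.9, 0.0]
grip_width: 0.0594
grasp_force: 0.0
```

jog_arm(moves=[0, 0, -7, 0, 0, 0, 0.7, 0, 0, -14, 0, 0, 0, 0.7, 0, 0, -21, 0, 0, 0, 0.7, 0, 0, -28, 0, 0, 0, 0.7, 0, 0, -35, 0, 0, 0, 0.7])

```text
clock: 13.92
ee_pos: [0.5083, -0.0289, 0.2447]
ee_rot: [179.9, -0.0, 88.0]
wrist_force: [-0.1, 0.4, -0.3]
grip_width: 0.0596
grasp_force: 0.0
```

jog_arm(moves=[0, 0, -7, 0, 0, 0, 0.7, 0, 0, -14, 0, 0, 0, 0.7, 0, 0, -21, 0, 0, 0, 0.7, 0, 0, -28, 0, 0, 0, 0.7, 0, 0, -35, 0, 0, 0, 0.7])

```text
clock: 14.33
ee_pos: [0.5083, -0.0289, 0.2447]
ee_rot: [179.9, 0.0, 123.0]
wrist_force: [0.1, -0.3, 0.1]
grip_width: 0.0597
grasp_force: 0.0
```

jog_arm(moves=[0, 0, -7, 0, 0, 0, 0.7, 0, 0, -14, 0, 0, 0, 0.7, 0, 0, -21, 0, 0, 0, 0.7, 0, 0, -28, 0, 0, 0, 0.7, 0, 0, -35, 0, 0, 0, 0.7])

```text
clock: 14.75
ee_pos: [0.5084, -0.0289, 0.2447]
ee_rot: [180.0, 0.1, 158.0]
wrist_force: [0.3, -0.8, -0.6]
grip_width: 0.06
grasp_force: 0.0
```

jog_arm(moves=[0, 0, -7, 0, 0, 0, 0.7, 0, 0, -12, 0, 0, 0, 0.7, 0, 0, -12, 0, 0, 0, 0.7])

```text
clock: 15.0
ee_pos: [0.5083, -0.0289, 0.2447]
ee_rot: [180.0, 0.1, 169.7]
wrist_force: [0.8, -0.0, -0.7]
grip_width: 0.0595
grasp_force: 0.0
```

```bash
python3 q.py;python3 - <<'E'
from h import *
from bench import arm;import cv2
s=arm.get_state();print(s['joint_positions'])
f=arm.grab_frame('wrist')
im=f['color'][:,:,::-1]
cv2.imwrite('pics/w4.png',cv2.resize(im[100:360,180:460],None,fx=2,fy=2,interpolation=cv2.INTER_CUBIC))
F=((f['fx'],f['fy'],f['cx'],f['cy']),f['xyz'],f['rotation'])
t=2.05;c,sn=np.cos(t),np.sin(t)
for n,P in dict(knob=(0,0,184),e1=(36*c,-36*sn,184),e2=(-36*c,36*sn,184)).items(): print(n,(projw(F,w(PR,P))[0]-[180,100])*2)
print(rel([PR[0],PR[1],.152],169.6))
E
```

```text
15.0 [ -1.6   0.8 244.7] [1.79973283e+02 6.96335409e-02 1.69683635e+02] [ 0.78670518 -0.03679567 -0.66022262]
[-27.84950167  10.99258811  30.67546065 110.55408793  -6.46607311
  60.04678472  85.27779582]
knob [284.36733797 229.07693983]
e1 [283.81687342 323.28794758]
e2 [284.79946975 124.74065596]
[ 0.   0.1 -0.1  0.   1.7 92.6]
```

View pics/w4.png

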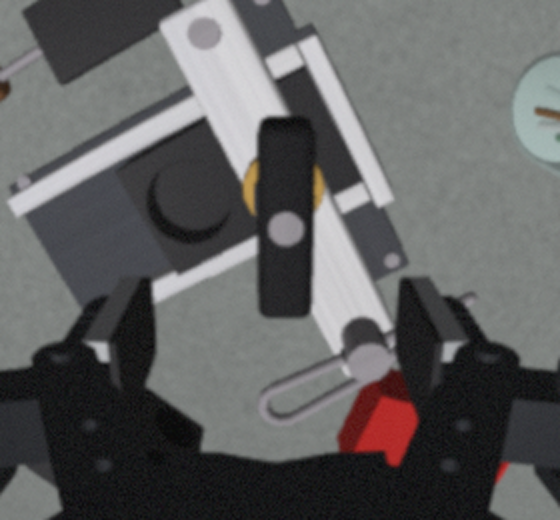

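The bar runs from (285,118) to (285,316) with its hub at (285,229), as predicted, so the knob is at about 2.05 rad. I'll take the second grasp.

jog_arm(moves=[0, 0, 0, 0, 1.5, 35, 0.7, 0, 0, 0, 0, 1.5, 62, 0.7, 0, 0, 0, 0, 1.5, 82, 0.7, 0, 0, 0, 0, 1.5, 92, 0.7, 0, 0, 0, 0, 1.5, 92, 0.7])

```text
clock: 15.47
ee_pos: [0.507, -0.027, 0.1504]
ee_rot: [-179.9, -0.2, 169.6]
wrist_force: [0.4, -0.5, 0.8]
grip_width: 0.0598
grasp_force: 0.0
```

jog_arm(moves=[0, 0, 0, 0, 0, 0, 0.15, 0, 0, 0, 0, 0, 0, 0, 0, 0, 0, 0, 0, 0, 0, 0, 0, 0, 0, 0, 0, 0, 0, 0, 0, 0, 0, 0, 0], newtons=50)

```text
clock: 15.88
ee_pos: [0.5098, -0.0256, 0.1539]
ee_rot: [179.8, 0.2, 169.7]
wrist_force: [-0.9, 2.4, 5.3]
grip_width: 0.0198
grasp_force: 48.7
```

```bash
python3 q.py;python3 -c "
from bench import arm;s=arm.get_state();print(s['moment'])"
```

```text
15.8833 [  1.2  -1.5 153.9] [1.79836448e+02 1.75584748e-01 1.69671030e+02] [-0.9497605   2.42026033  5.34124594]
[ 0.70767875  0.10878494 -0.01634641]
```

Gripped cleanly with low forces. Turning about 54°.

jog_arm(moves=[0, 0, 5, 0, 0, -0.5, 0, 0, 0, 10, 0, 0, 0, 0, 0, 0, 15, 0, 0, 0.5, 0, 0, 0, 20, 0, 0, 1, 0, 0, 0, 25, 0, 0, 1.5, 0])

```text
clock: 16.3
ee_pos: [0.5095, -0.0262, 0.1519]
ee_rot: [179.8, 0.1, 144.5]
wrist_force: [0.5, 1.7, 3.0]
grip_width: 0.0196
grasp_force: 49.7
```

jog_arm(moves=[0, 0, 5, 0, 0, 0.4, 0, 0, 0, 10, 0, 0, 0.9, 0, 0, 0, 15, 0, 0, 1.3, 0, 0, 0, 20, 0, 0, 1.8, 0, 0, 0, 24, 0, 0, 2.2, 0])

```text
clock: 16.72
ee_pos: [0.5091, -0.0265, 0.1498]
ee_rot: [179.9, 0.0, 120.5]
wrist_force: [-1.3, -0.0, 5.1]
grip_width: 0.0198
grasp_force: 49.9
```

```bash
python3 q.py;python3 -c "
from bench import arm;s=arm.get_state();print(s['moment'])"
```

```text
16.7167 [  0.5  -0.7 149.8] [1.79872021e+02 9.42564967e-03 1.20466670e+02] [-1.32448679 -0.04421919  5.08781885]
[0.26616553 0.25678192 0.14330338]
```

jog_arm(moves=[0, 0, 2, 0, 0, 0.2, 0, 0, 0, 4, 0, 0, 0.4, 0, 0, 0, 5.5, 0, 0, 0.5, 0, 0, 0, 6.5, 0, 0, 0.5, 0, 0, 0, 6.5, 0, 0, 0.5, 0])

```text
clock: 17.13
ee_pos: [0.509, -0.0266, 0.1492]
ee_rot: [179.9, -0.0, 114.1]
wrist_force: [-1.8, 1.1, 5.5]
grip_width: 0.0198
grasp_force: 49.8
```

```bash
python3 q.py;python3 -c "
from bench import arm;s=arm.get_state();print(s['moment'])"
```

```text
17.1333 [  0.4  -0.5 149.2] [ 1.79890192e+02 -1.12387223e-02  1.14143259e+02] [-1.8378121   1.14975348  5.48326354]
[0.24438013 0.24992486 0.08403517]
```

jog_arm(moves=[0, 0, 1.5, 0, 0, 0.1, 0, 0, 0, 3, 0, 0, 0.1, 0, 0, 0, 3, 0, 0, 0.1, 0])

```text
clock: 17.38
ee_pos: [0.509, -0.0266, 0.1492]
ee_rot: [179.9, 0.0, 111.4]
wrist_force: [-2.2, 0.5, 6.2]
grip_width: 0.0196
grasp_force: 61.6
```

```bash
python3 q.py;python3 -c "
from bench import arm;s=arm.get_state();print(s['moment'])"
```

```text
17.3833 [  0.5  -0.5 149.2] [1.79929388e+02 2.35893656e-02 1.11354264e+02] [-2.1576805   0.46862245  6.24917202]
[0.16636548 0.40740137 0.82759567]
```

Moment rose to 0.83 N m at about 3.0 rad, so the screw is at its stop. I'll release and lift away.

jog_arm(moves=[0, 0, -1.5, 0, 0, 0, 0.3, 0, 0, -1.5, 0, 0, 0, 0.6, 0, 0, -1.5, 0, 0, 0, 0.6, 0, 0, -1.5, 0, 0, 0, 0.6, 0, 0, -1.5, 0, 0, -30, 0.6])

```text
clock: 17.8
ee_pos: [0.5046, -0.0264, 0.174]
ee_rot: [-179.4, -0.1, 112.6]
wrist_force: [-0.3, 1.0, 0.4]
grip_width: 0.0516
grasp_force: 0.0
```

jog_arm(moves=[0, 0, 0, 0, 0, -40, 0.6, 0, 0, 0, 0, 0, -80, 0.6, 0, 0, 0, -20, 0, -120, 0.6, 0, 0, 0, -60, 0, -140, 0.6, 0, 0, 0, -90, 0, -140, 0.6])

```text
clock: 18.22
ee_pos: [0.5457, -0.1105, 0.3229]
ee_rot: [179.5, 0.1, 112.9]
wrist_force: [1.1, 0.1, -0.4]
grip_width: 0.0512
grasp_force: 0.0
```

```bash
python3 q.py;python3 - <<'E'
from h import *
from bench import arm;import cv2
f=arm.grab_frame('wrist')
im=f['color'][:,:,::-1]
cv2.imwrite('pics/w5.png',cv2.resize(im[0:280,140:480],None,fx=2,fy=2,interpolation=cv2.INTER_CUBIC))
F=((f['fx'],f['fy'],f['cx'],f['cy']),f['xyz'],f['rotation'])
t=3.0;c,sn=np.cos(t),np.sin(t)
for n,P in dict(knob=(0,0,179),e1=(36*c,-36*sn,179),e2=(-36*c,36*sn,179),eye=(-61,-95,132),bf=(-85,0,57)).items(): print(n,(projw(F,w(PR,P))[0]-[140,0])*2)
E
```

```text
18.2167 [-90.5 -10.9 322.9] [1.79471779e+02 1.39883606e-01 1.12866057e+02] [ 1.10529414  0.06246133 -0.42958727]
knob [348.6731149  177.18807805]
e1 [351.98318661 255.05731505]
e2 [345.40366475 101.12277499]
eye [509.00680922 317.19357015]
bf [335.95525247 322.62225853]
```

View pics/w5.png

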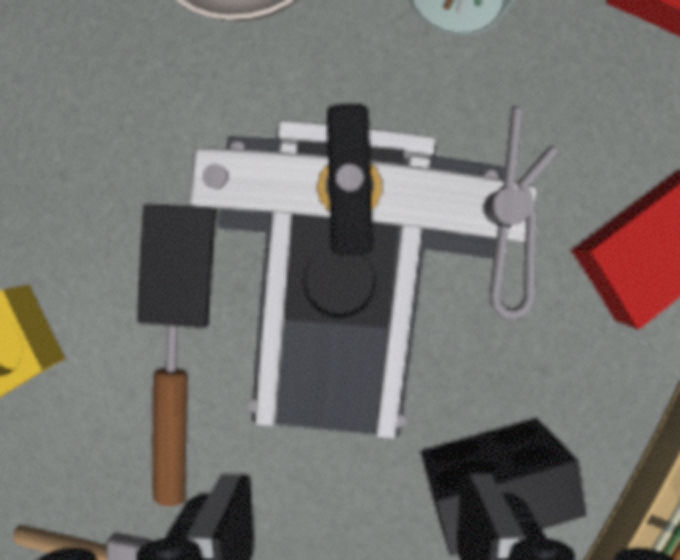

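Everything matches the prediction: knob bar (348,104)–(352,254), meaning 3.0 rad; eye end at (512,317), so the cotter is home; block front edge at row 322, so the block is home. The other things near the press haven't moved, so I'll hand in.

```bash
python3 -c "
from bench import arm;print(arm.hand_in())"
```

```text
the job is handed in; nothing more can be done
None
```

The job is done and handed in at about 18 s: the block is against the end stop, the cotter has snapped home, the screw is wound down to its stop at about 3.0 rad and released, and the other things near the press look undisturbed in the last picture.

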